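Draw the long tile rack out of the half-roofed tile box

ROBOT

A 6-joint arm with a two-finger parallel gripper is mounted at the origin on the work surface. World frame = base frame: x ahead of the robot, y to its left, z up, the work surface at z = 0. Lengths are in mm, angles in rad, forces in N, time in s.
With the tool pointing down it reaches from about 250 to 725 mm from the base axis. Payload 9.7 kg.
Tool frame: the origin (TCP) lies at the very end of the fingers, on their centre line; the grasp point (between the pads) lies behind it (r.tcp_to_grasp is the z of the grasp point in the tool frame, in mm); z points along the fingers, y is the line along which they close (so a half turn about z gives the same grasp; the last joint's range is limited). The gripper opens to 85 mm and grips with 20 to 120 N. Pads are 22 mm wide; open, the fingers measure 114 mm over their backs; the gripper's body (76 mm by 85 mm) begins 54 mm behind the grasp point. The pads swing forward as they close: fully open they stand 13 mm farther back than shut.
Start: joints at [-1.259, 0.087, 0.176, 1.66, 0, 1.571], TCP at [168.722, -523.478, 194.484] pointing down, gripper open.
Joint ranges: [-3.13, 3.13], [-0.85, 1.81], [-1.15, 1.24], [-2.2, 2.28], [-1.44, 1.52], [-3.14, 3.14]. Speed limits (rad/s): [2.22, 2.22, 2.57, 3.14, 3.14, 3.14].

INTERFACE

Orientations are given as a rotation vector (axis times angle).
In Python, from cell import r gives the robot as it stands.
- The arm moves only by the shell command python3 -m jog 'ROWS' [FORCE]. ROWS is JSON, one flat list of numbers, 7 for each row, row after row: the shift along the tool's x, y, z scaled (see below), then the turn, a rotation vector about the tool's x, y, z scaled (see below), then the gripper's target within -1 to 1 (fully open at 1, half-way at 0, shut at -1). A call has 1 to 8 rows; each row shifts and turns the commanded pose from where the row before left it, along the tool's axes as they then stand; what a row does not reach is not made up. The controller multiplies each number of a shift by 150 mm and each number of a turn by 180 degrees. A row lasts 1/12 s, in which the tool goes at most 41.7 mm and 7.16 degrees, less where a joint would pass 70% of its speed; a pose out of reach is approached as far as the arm can. A call with a number of a shift or a turn outside -1 to 1 is refused whole. A call with a gripper value outside its range is refused whole. The fingers move at their own pace and stop on an object; FORCE is the grip in N (left out, the last holds). Time passes only in rows, so rows that do not move let the fingers close. It gives the time, the measured TCP pose, the force, the opening and the grip force at its end, in the units of the state.
- r.state(): the state, without advancing time (a new reading comes with each control period).
- r.read_camera(name): name is "scene" or "top" or "wrist"; returns a dict with "pixels" (420x560x3 uint8, blue, green, red), "intrinsics" (3x3 intrinsics, pixels), "k1" (the pictures are not rectified: a ray, as slopes to the right and down, at radius r is drawn at 1 + k1 r^2 times it, then the intrinsics apply), "camera_from_world" (4x4, takes a point from world to camera coordinates). Camera axes: x right, y down, z forward; pixel columns grow to the right and rows downward; lengths in mm; the calibration is good to about 2 mm. A picture is of the moment at which its call begins. There is no depth.
- r.hand_in(): hands the job in; it is judged then, once.
Trained networks look in a picture, given as the dict that the camera call returned (one of the last four; its "shot" number tells which), for a name from the list of things; names that differ only in an ending like _2 or _b are one class to them, and where a whole thing is asked for, a point or a joint stands for the part that bears it (a point fixed in the world has none). Each returns a list of dicts, best first, with "p" (0 to 1); they miss things now and then, are a little off and sometimes report something else, mostly with a low value. They report only what shows in the picture. A call takes as long as a camera call.
- r.boxes_of(picture, name): "point" ([column, row] in pixels, amid what is visible of it).
The state is a dict: "time": time; "joints": joint angles; "joint_vel": joint speeds; "joint_torque": joint torques, N m; "position": TCP position; "ee_rot": TCP orientation; "ft_force": force on the tool from outside, world axes, zero at the start; "torque": the same for the moment, N m; "width": opening from 0.0 (shut) to 1.0 (fully open); "finger_force": force on a finger pad.
Only numpy, scipy, OpenCV 4.12 (cv2) and the standard library are available. Lean on these libraries where they do the work, as an engineer would, in place of code of your own. Each camera call takes 0.05 s, during which the arm holds its last target. There are 200 camera calls.

TASK

Pull the tile box out to its stop by its brass handle, then take the red tile rack out of it: the opening is shorter than the rack, so lift the rack's front end over the front board and draw it out on the slant from under the roof without prying it hard against the roof. Finish holding the rack ready to hand over: still in the gripper, level and right way up, wholly in front of the pulled-out box and at least 10 cm above the marble, touching nothing else. Leave the box pulled out and the tea things (teapot, saucers, glass, tongs, sugar bowl) where they are.

Things in the scene. Friction and masses are not known exactly. Their poses are not given: they have to be found in the camera images.
- case: Fixed wooden case, 350 long (x 0 to 350), 244 wide, 120 high; roof underside at z 108. Origin: on the marble, midway across, straight below the roof's front edge. -x: level direction in which the tile box pulls out; +x: back under the roof; z up. A zinc-lined chute rises from the roof's rear (from x = 230 on) to 320 high at x = 530.
- tilebox (a joint): How far the tile box (an open-topped wooden drawer) is pulled out, in m: 0 shut, 0.185 at its stop. About 3 N of friction; stays where left. The free opening over the box is 190 wide (between its side walls) but only this long: from the inside of the front board to the roof edge.
- box_floor (a point): Centre of the tile box's inner floor, 18 above the marble; moves with the box, axes as the case. Inside: 330 long (x), 190 wide. Side walls 10 thick; front board 14 thick, 240 wide; their tops are 66 above this floor; the roof's underside is 90 above it. A few flat tiles lie in it, beside the rack.
- handle (a point): Middle of the brass bar handle on the front board of the tile box; moves with the box. Straight level bar along the case's y, 10 thick, 74 long, its centre line 58 above the marble and 42 in front of the board's outer face (37 of free space behind the bar).
- front_top (a point): Middle of the outer top edge of the front board of the tile box, 84 above the marble; moves with the box; axes as the case.
- roof: Fixed flat wooden roof board of the case, 12 thick, 220 wide, over the case's whole length (with a slot for the chute from 200 behind its front edge on). Origin: middle of its lower front edge, 108 above the marble; axes as the case.
- rack: Red plastic tile rack in the box, 300 long (x), 36 wide (y), 40 high (z), about 170 g. Origin: centre of its underside. -x end (front) is near the front board, +x end (tail) under the roof. Base 5 thick; upright grip wall 8 thick (y -18 to -10) up to z 40 along its whole length, to be gripped by its top; low lip (y 14 to 18, z to 12), rib (y 1 to 5, z to 9).
- rack_front (a point): Middle of the lower edge of the rack's front end (x = -150 of the rack, at its underside).
- rack_tail (a point): Middle of the lower edge of the rack's tail end (x = +150 of the rack, at its underside).
- teapot: Small copper teapot, 118 high, belly 116 across, spout and handle reaching about 100 from the axis along its y. Bystander. Origin: centre of its foot.
- saucer_a: Stainless steel saucer, 110 across, 13 high, with the tea glass on it. Bystander. Origin: centre of its underside.
- saucer_b: Stainless steel saucer, 110 across, 13 high, empty. Bystander. Origin: centre of its underside.
- glass: Waisted tea glass, 53 across, 92 high, standing on a saucer. Bystander. Origin: centre of its underside.
- tongs: Brass sugar tongs lying flat, 140 long along x, 34 wide, 10 high. Bystander. Origin: middle, at the marble.
- bowl: White lidded sugar bowl, 90 across, 74 high. Bystander. Origin: centre of its foot.

How it is judged:
By the outcome, as a careful person would: the job done as asked, in the order asked, and still so for the second after the job is handed in, while the arm keeps its last pose, push and grip.
It also fails if it takes over 58 s, if anything falls off the work surface, if the arm or the gripper's body presses on something with over 40 N, if the wrist force passes 120 N, or if a joint passes its speed limit or range.

## Working session

There is one attempt and no reset: what is moved stays moved. The work goes in short steps, Python scripts to look and compute and a shell command to move; the robot and the scene stay as the last step left them, time stands still between calls to the robot, and variables do not carry over. Pictures are saved under pics/ and viewed, at most 13 in all, crops included, and the job is handed in when it is done.

```bash
mkdir -p pics; ls
cat > h.py <<'E'
import numpy as np, cv2
from cell import r
from scipy.spatial.transform import Rotation as R
def ray(p,uv):
    K=np.array(p["intrinsics"]);k=p["k1"];T=np.array(p["camera_from_world"])
    d=np.array([(uv[0]-K[0,2])/K[0,0],(uv[1]-K[1,2])/K[1,1]]);s=d.copy()
    for _ in range(20): s=d/(1+k*(s@s))
    v=T[:3,:3].T@np.array([s[0],s[1],1]);o=-T[:3,:3].T@T[:3,3]
    return o,v
def at_z(p,uv,z):
    o,v=ray(p,uv);return o+v*(z-o[2])/v[2]
def proj(p,X):
    K=np.array(p["intrinsics"]);k=p["k1"];T=np.array(p["camera_from_world"])
    c=T[:3,:3]@np.array(X)+T[:3,3];s=c[:2]/c[2];s=s*(1+k*(s@s));return K[:2,:2]@s+K[:2,2]
E
python3 - <<'E'
from h import *
s=r.state();print(s,r.tcp_to_grasp)
P={}
for n in("scene","top"):
    P[n]=r.read_camera(n);cv2.imwrite(f"pics/{n}0.png",P[n]["pixels"])
    T=np.array(P[n]["camera_from_world"]);print(n,-T[:3,:3].T@T[:3,3])
Z=dict(handle=58,front_top=84,roof=108,rack=40,rack_front=0,rack_tail=18,teapot=60,saucer_a=13,glass=60,tongs=5,bowl=74,box_floor=18,case=120)
for n in P:
    for o,z in Z.items():
        for b in r.boxes_of(P[n],o)[:3]: print(n,o,np.round(b["point"]),round(b["p"],2),np.round(at_z(P[n],b["point"],z)))
E
```

```text
pics
{'time': 0.0, 'joints': array([-1.25900909e+00,  8.74315255e-02,  1.75110257e-01,  1.65981829e+00,
       -5.07846788e-06,  1.57079613e+00]), 'joint_vel': array([ 1.62474801e-03,  1.87906505e-04, -2.77078802e-04,  1.00897474e-03,
       -1.01302329e-04, -9.80194083e-06]), 'joint_torque': array([ 2.80553017e-03, -5.20398545e+01,  4.64790058e+01,  1.68541790e-02,
       -1.19204374e-04,  5.59300258e-05]), 'position': array([ 168.62547711, -523.20067945,  193.78655891]), 'ee_rot': array([-3.10218499e+00, -4.87567327e-01,  3.35333638e-04]), 'ft_force': array([-0.27678244, -0.14504831, -0.64890968]), 'torque': array([-0.0126733 ,  0.08713615,  0.00482423]), 'finger_force': 0.0, 'width': 0.9967108323498174} -18.700000000000003
scene [1042.34798523 -583.02781672  985.93012674]
top [480.16280887  52.38541033 947.456943  ]
scene handle [299. 324.] 0.65 [ 784. -128.   58.]
scene handle [286. 200.] 0.63 [572. 141.  58.]
scene front_top [291. 198.] 0.96 [591. 131.  84.]
scene roof [320. 129.] 0.97 [527. 363. 108.]
scene rack [299. 184.] 0.6 [558. 220.  40.]
scene rack_front [298. 183.] 0.95
[... 684 characters left out ...]
   84.]
top roof [147. 234.] 0.61 [527. 358. 108.]
top rack [226. 226.] 0.9 [553. 193.  40.]
top rack_front [370. 224.] 0.71 [ 570. -161.    0.]
top rack_front [224. 227.] 0.63 [555. 204.   0.]
top rack_tail [227. 226.] 0.81 [556. 194.  18.]
top rack_tail [233. 218.] 0.57 [577. 181.  18.]
top teapot [288. 127.] 0.67 [795.  50.  60.]
top saucer_a [410. 177.] 0.88 [ 687. -255.   13.]
top saucer_a [336. 156.] 0.78 [738. -72.  13.]
top glass [342. 143.] 0.94 [757. -82.  60.]
top glass [227. 227.] 0.25 [550. 188.  60.]
top tongs [371. 223.] 0.86 [ 572. -160.    5.]
top bowl [214. 148.] 0.58 [734. 224.  74.]
top box_floor [239. 215.] 0.62 [584. 166.  18.]
top case [131. 235.] 0.96 [523. 388. 120.]
```

View pics/top0.png

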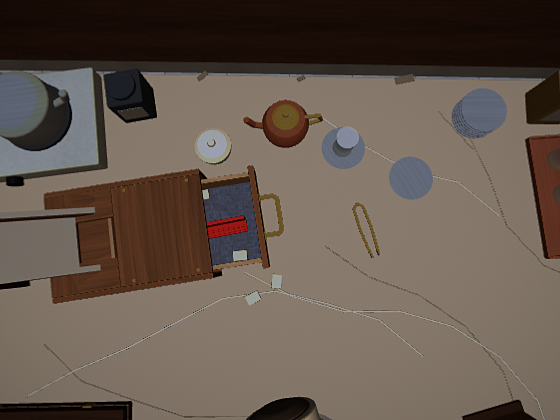

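View pics/scene0.png

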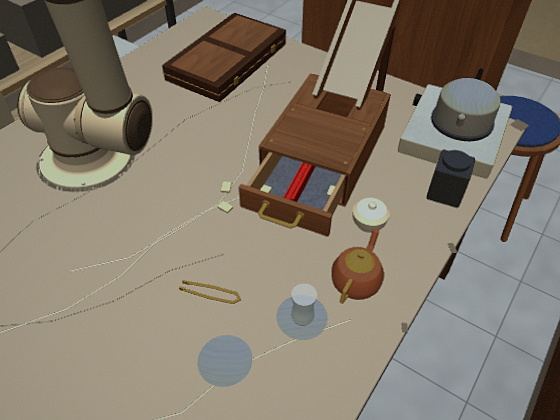

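The top view shows the case lying left, with the box part-open to the right: roof edge around column 200–214, front board (250,167)–(268,267), and the handle bar near column 280, rows 195–235. I'll zoom in on it.

Run:
```python
from h import *
c=cv2.imread("pics/top0.png")[155:290,190:300]
cv2.imwrite("pics/crop0.png",cv2.resize(np.clip(c*1.6,0,255).astype(np.uint8),None,fx=4.4,fy=4.4,interpolation=cv2.INTER_CUBIC))
```

```text
(no output)
```

View pics/crop0.png

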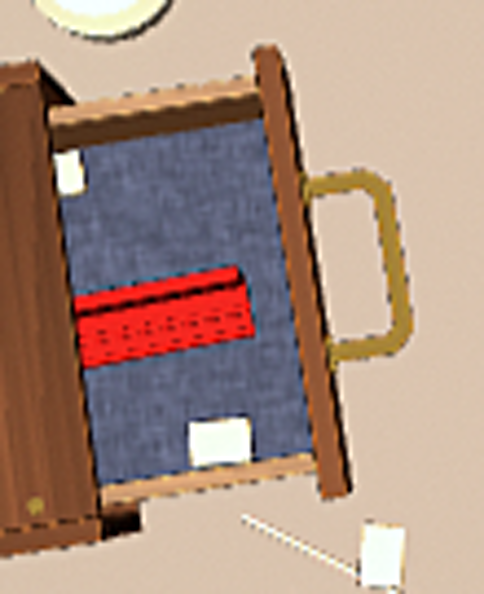

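```bash
cat >> h.py <<'E'
class Pic(dict): pass
E
python3 - <<'E'
from h import *
p=r.read_camera("top")
f=lambda c,z: at_z(p,(190+c[0]/4.4-.4,155+c[1]/4.4-.4),z)
fa,fb=f((275,45),84),f((352,490),84)
print("front",fa,fb,np.linalg.norm(fa-fb),"mid",(fa+fb)/2,"yaw",np.degrees(np.arctan2(*(fb-fa)[[1,0]])))
ra,rb=f((38,75),120),f((100,515),120); print("roof",ra,rb,np.linalg.norm(ra-rb),np.degrees(np.arctan2(*(rb-ra)[[1,0]])))
h=f((393,262),58);print("handle",h)
wa,wb=f((77,303),58),f((240,270),58);print("wall",wa,wb,np.degrees(np.arctan2(*(wa-wb)[[1,0]])))
print("rackfront low right",f((255,335),18))
print("boxwalls",f((260,85),84),f((318,462),84))
E
```

```text
front [693.73252204 131.15443819  84.        ] [462.3509312   84.62908385  84.        ] 236.01281570727494 mid [578.04172662 107.89176102  84.        ] yaw -168.630784156268
roof [667.07819404 247.34338029 120.        ] [448.16520927 206.24120655 120.        ] 222.73815027592377 -169.3661891168751
handle [582.81710025  66.75581134  58.        ]
wall [557.27357826 234.9929206   58.        ] [576.81394525 148.42513952  58.        ] 102.71982361829829
rackfront low right [545.00983672 143.17469456  18.        ]
boxwalls [672.06260271 138.38248773  84.        ] [476.12119061 102.37323237  84.        ]
```

The crop shows roof edge, board (236 measured vs 240) and handle bar at (393,262), and the heights and sizes agree. Case yaw is about 101°, box ~106 out, handle ≈ (584.5, 67, 58), rack wall near y −14 on the teapot side. First I'll turn the tool about 173° with the gripper half open, to keep joint 6 central.

```bash
python3 -m jog '[0,0,0,0,0,-0.0385,0, 0,0,0,0,0,-0.0385,0]'; python3 -c "
from cell import r;print(r.state()['joints'])"
```

```text
time: 1.62
position: [168.7, -523.5, 194.5]
ee_rot: [3.02, 0.867, 0.0]
ft_force: [-0.4, 0.0, 0.3]
width: 0.745
finger_force: 0.0
[-1.25898446e+00  8.68849496e-02  1.75896705e-01  1.65980298e+00
  5.81914031e-06  1.32372460e+00]
```

```bash
A='0'
python3 -m jog '[0,0,0,0,0,-0.0385,0, 0,0,0,0,0,-0.0385,0, 0,0,0,0,0,-0.0385,0, 0,0,0,0,0,-0.0385,0, 0,0,0,0,0,-0.0385,0, 0,0,0,0,0,-0.0385,0, 0,0,0,0,0,-0.0385,0, 0,0,0,0,0,-0.0385,0]' >/dev/null
python3 -m jog '[0,0,0,0,0,-0.0385,0, 0,0,0,0,0,-0.0385,0, 0,0,0,0,0,-0.0385,0, 0,0,0,0,0,-0.0385,0, 0,0,0,0,0,-0.0385,0, 0,0,0,0,0,-0.0385,0, 0,0,0,0,0,-0.0385,0, 0,0,0,0,0,-0.0385,0]' >/dev/null
python3 -m jog '[0,0,0,0,0,-0.0385,0, 0,0,0,0,0,-0.0385,0, 0,0,0,0,0,-0.0385,0, 0,0,0,0,0,-0.0385,0, 0,0,0,0,0,-0.0385,0, 0,0,0,0,0,-0.0385,0, 0,0,0,0,0,-0.0385,0]'
python3 -m jog '[-0.174,0.166,0,0,0,0,0, -0.174,0.166,0,0,0,0,0, -0.174,0.166,0,0,0,0,0, -0.174,0.166,0,0,0,0,0, -0.174,0.166,0,0,0,0,0, -0.174,0.166,0,0,0,0,0, -0.174,0.166,0,0,0,0,0, -0.174,0.166,0,0,0,0,0]' >/dev/null
python3 -m jog '[-0.174,0.166,0,0,0,0,0, -0.174,0.166,0,0,0,0,0, -0.174,0.166,0,0,0,0,0, -0.174,0.166,0,0,0,0,0, -0.174,0.166,0,0,0,0,0, -0.174,0.166,0,0,0,0,0, -0.174,0.166,0,0,0,0,0, -0.174,0.166,0,0,0,0,0]' >/dev/null
python3 -m jog '[-0.174,0.166,0,0,0,0,0, -0.174,0.166,0,0,0,0,0, -0.174,0.166,0,0,0,0,0, -0.174,0.166,0,0,0,0,0]'
python3 - <<'E'
from h import *
print(r.state()['joints'])
p=r.read_camera("wrist");cv2.imwrite("pics/w1.png",p["pixels"])
T=np.array(p["camera_from_world"]);print(-T[:3,:3].T@T[:3,3])
for n,z in(("handle",58),("front_top",84),("rack_front",18)):
    for b in r.boxes_of(p,n)[:2]: print(n,b,at_z(p,b["point"],z))
E
```

```text
time: 3.53
position: [168.7, -523.5, 194.5]
ee_rot: [0.314, -3.126, -0.0]
ft_force: [0.1, -0.3, -0.4]
width: 0.5
finger_force: 0.0
time: 5.2
position: [585.7, 67.6, 194.5]
ee_rot: [-0.305, 3.126, -0.0]
ft_force: [0.9, -0.6, 1.6]
width: 0.505
finger_force: 0.0
[ 1.14927657e-01  1.83913391e-01  2.83646001e-01  1.67023616e+00
 -5.25843872e-05 -7.93409999e-02]
[506.22528714  51.15780513 374.53861672]
handle {'point': [371.6, 164.9], 'p': 0.61} [538.61109548 158.1937366   58.        ]
front_top {'point': [375.1, 164.8], 'p': 0.84} [535.15770824 152.80111667  84.        ]
front_top {'point': [153.2, 264.8], 'p': 0.5} [689.59650374 -56.23296034  84.        ]
rack_front {'point': [400.0, 179.3], 'p': 0.62} [552.77543832 211.62949998  18.        ]
```

View pics/w1.png

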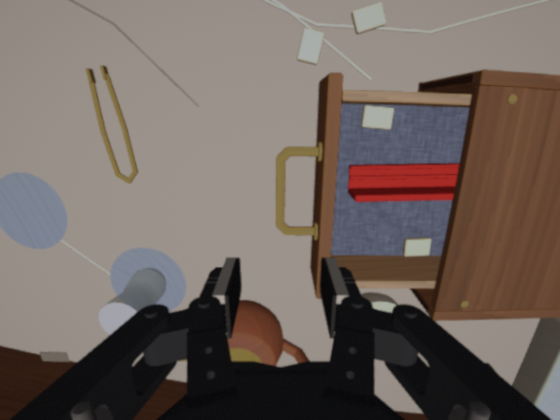

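The wrist picture shows the handle bar at (281,191), centred between the fingers in column. The rack is at rows 165–200, with its front end at column 350.

Run:
```python
from h import *
p=r.read_camera("wrist");s=r.state()
h=at_z(p,(281,191),58);print("handle",h,s["position"])
M=R.from_rotvec(s["ee_rot"]).as_matrix()
print("tool delta",M.T@(np.array([h[0],h[1],39])-s["position"]))
for u in((317,77),(319,296)):print("front corner",at_z(p,u,84))
print("rackwall",at_z(p,(354,196),58),at_z(p,(455,196),58), "roof",at_z(p,(485,76),120),at_z(p,(443,316),120))
```

```text
handle [584.84222267  67.07247909  58.        ] [584.70628717  65.72931241 194.27463525]
tool delta [ -0.49973055   1.31392139 155.27414082]
front corner [467.52611665  76.75870028  84.        ]
front corner [691.00443878 132.53184097  84.        ]
rackwall [574.59879255 147.41775685  58.        ] [551.80484839 260.45195695  58.        ] roof [441.57124871 207.70906076 120.        ] [668.37594719 257.47108989 120.        ]
```

```bash
python3 -m jog '[0,0,0.13,0,0,0,0, 0,0,0.13,0,0,0,0, 0,0,0.13,0,0,0,0, 0,0,0.13,0,0,0,0, 0,0,0.13,0,0,0,0, 0,0,0.13,0,0,0,0, 0,0,0.13,0,0,0,0, 0,0,0.12,0,0,0,0]'
python3 -m jog '[0,0,0,0,0,0,-1, 0,0,0,0,0,0,-1, 0,0,0,0,0,0,-1, 0,0,0,0,0,0,-1, 0,0,0,0,0,0,-1, 0,0,0,0,0,0,-1]' 50
```

```text
time: 6.12
position: [584.3, 64.3, 39.6]
ee_rot: [-0.301, 3.126, -0.0]
ft_force: [-0.9, 0.8, -0.6]
width: 0.501
finger_force: 0.0
time: 6.62
position: [585.5, 65.8, 41.1]
ee_rot: [-0.304, 3.125, 0.0]
ft_force: [0.2, -0.7, -0.3]
width: -0.005
finger_force: 0.0
```

Run:
```python
from h import *
p=r.read_camera("scene");s=r.state();print(s["width"],s["finger_force"],s["position"])
u=proj(p,s["position"]);print(u)
c=p["pixels"][120:280,200:400];cv2.imwrite("pics/s2.png",cv2.resize(np.clip(c*1.4,0,255).astype(np.uint8),None,fx=3.5,fy=3.5))
```

```text
0.00015737836663780557 0.0 [585.31592926  65.83986809  40.757716  ]
[273.18049704 225.73592847]
```

View pics/s2.png

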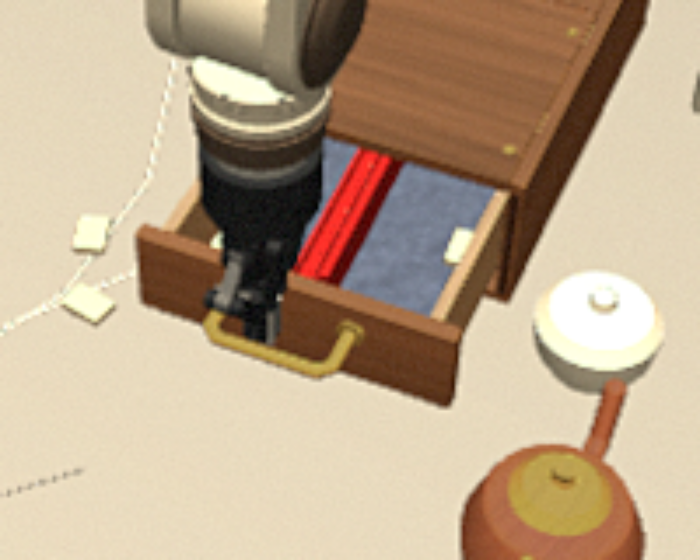

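The fingers have shut without holding the bar: in the crop, they end at (262,335), right at the bar. I'll triangulate the bar from both fixed cameras.

Run:
```python
from h import *
p=r.read_camera("scene");t=r.read_camera("top")
yv=np.array([-.982,-.191,0]);h=np.array([584.8,67,58])
for k in(-37,0,37):
    u=proj(p,h+k*yv);print("pred scene crop",k,(u-[200,120])*3.5,"top",proj(t,h+k*yv))
for z in (40,50,58,70):print(z,at_z(p,(200+268/3.5,120+355/3.5),z))
c=t["pixels"][155:290,190:300];cv2.imwrite("pics/t3.png",cv2.resize(np.clip(c*1.6,0,255).astype(np.uint8),None,fx=4.4,fy=4.4,interpolation=cv2.INTER_CUBIC))
```

```text
pred scene crop -37 [306.99004705 369.1411277 ] top [276.18697745 197.97369968]
pred scene crop 0 [256.4159066  352.20469715] top [278.83317447 213.30543315]
pred scene crop 37 [206.58913884 335.52363005] top [281.50673456 228.79569879]
40 [583.90116281  82.0724036   40.        ]
50 [588.74768169  75.04122654  50.        ]
58 [592.6248968  69.4162849  58.       ]
70 [598.44071946  60.97887243  70.        ]
```

View pics/t3.png

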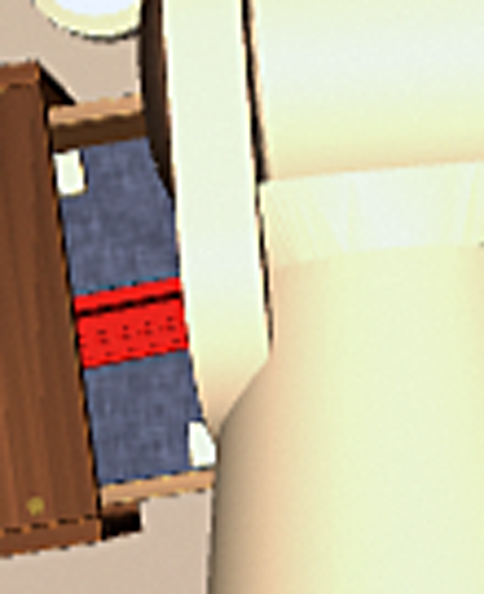

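The bar is where I predicted, to within a few mm. Next I'll test whether the shut fingers stand behind the bar, as a hook, with a small pull.

```bash
python3 -m jog '[0,-0.07,0,0,0,0,-1, 0,-0.07,0,0,0,0,-1, 0,-0.07,0,0,0,0,-1]'
python3 - <<'E'
from h import *
p=r.read_camera("wrist");cv2.imwrite("pics/w4.png",p["pixels"])
print(r.state()["width"],r.state()["ft_force"])
E
```

```text
time: 7.02
position: [591.2, 33.8, 40.0]
ee_rot: [0.305, -3.127, 0.0]
ft_force: [0.3, -0.0, 0.1]
width: -0.0
finger_force: 0.0
0.0002512612190015768 [ 0.19028679 -1.01982416  0.34385486]
```

View pics/w4.png

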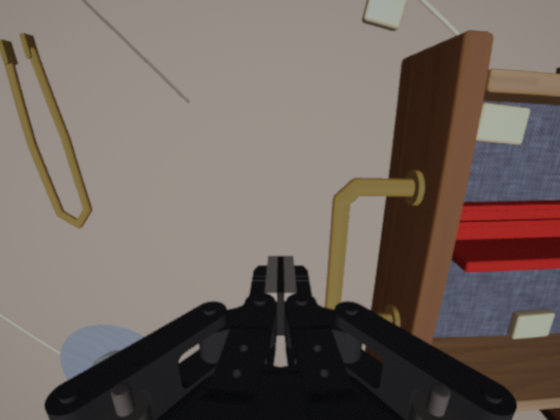

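The wrist view shows the shut fingertips at about (280,258), with the bar at column ~338, rows 195–325. They passed it with no force, so I'll check their heights against the calibration.

Run:
```python
from h import *
p=r.read_camera("wrist");s=r.state()
T=np.array(p["camera_from_world"]);print("cam",-T[:3,:3].T@T[:3,3],s["position"])
M=R.from_rotvec(s["ee_rot"]).as_matrix()
for z in(0,-18.7,-30,-40):print("tool z",z,proj(p,s["position"]+M@[0,0,z]))
yv=np.array([-.982,-.191,0])
for z in(20,40,58):
  h=np.array([584.8,67,z]);print(z,[proj(p,h+k*yv) for k in(-37,0,37)])
for u in((343,200),(333,310)):
  print([at_z(p,u,z).round(1) for z in(0,30,58)])
for u in((418,188),(391,317)):print("post root",[at_z(p,u,z).round(1) for z in(0,30,58)])
```

```text
cam [512.01747423  15.88652069 219.99050218] [591.31001401  32.887455    39.89075876]
tool z 0 [282.22828204 241.90284275]
tool z -18.7 [282.45363565 254.68177603]
tool z -30 [282.61237838 263.69508594]
tool z -40 [282.77029181 272.67095022]
20 [array([327.04976844, 275.45500878]), array([329.78449472, 230.78827635]), array([332.67923707, 180.84371226])]
40 [array([331.24632356, 290.10545607]), array([334.54905964, 242.14019594]), array([338.07585462, 187.80575661])]
58 [array([335.69967688, 305.68882386]), array([339.67744863, 254.38204591]), array([343.9675966 , 195.41840818])]
[array([565.2,  75.9,   0. ]), array([558. ,  67.7,  30. ]), array([551.2,  60.1,  58. ])]
[array([665.1,  93.7,   0. ]), array([644.2,  83.1,  30. ]), array([624.7,  73.2,  58. ])]
post root [array([544.6, 130.7,   0. ]), array([540.1, 115. ,  30. ]), array([536. , 100.4,  58. ])]
post root [array([663. , 147.5,   0. ]), array([642.4, 129.6,  30. ]), array([623.2, 112.8,  58. ])]
```

The TCP should project to row 242, but the fingertips appear at row ~257, so the real tips end about 20 mm short of the TCP. They went just over the bar's top. I'll lift, go back over the bar with the gripper half open, and descend 22 mm lower.

```bash
python3 -m jog '[0,0,-0.133,0,0,0,-1, 0,0,-0.133,0,0,0,0, 0,0.116,0,0,0,0,0, 0,0.116,0,0,0,0,0, 0,0,0,0,0,0,0, 0,0,0,0,0,0,0]'
python3 -m jog '[0,0,0.1,0,0,0,0, 0,0,0.1,0,0,0,0, 0,0,0.1,0,0,0,0, 0,0,0.11,0,0,0,0, 0,0,0,0,0,0,0]'
python3 -m jog '[0,0,0,0,0,0,-1, 0,0,0,0,0,0,-1, 0,0,0,0,0,0,-1, 0,0,0,0,0,0,-1, 0,0,0,0,0,0,-1]' 60
```

```text
time: 7.62
position: [584.2, 69.3, 79.8]
ee_rot: [0.306, -3.127, 0.0]
ft_force: [-0.1, 0.6, 0.5]
width: 0.501
finger_force: 0.0
time: 8.03
position: [582.4, 67.9, 14.8]
ee_rot: [0.303, -3.122, 0.0]
ft_force: [-1.0, -0.9, -0.7]
width: 0.498
finger_force: 0.0
time: 8.45
position: [585.0, 68.7, 19.8]
ee_rot: [-0.303, 3.125, -0.001]
ft_force: [-1.1, -4.5, 6.2]
width: 0.08
finger_force: 59.1
```

Gripped. Pulling out.

```bash
python3 -m jog '[0,-0.06,0,0,0,0,-1, 0,-0.06,0,0,0,0,-1, 0,-0.06,0,0,0,0,-1, 0,-0.06,0,0,0,0,-1, 0,-0.06,0,0,0,0,-1, 0,-0.06,0,0,0,0,-1, 0,-0.06,0,0,0,0,-1, 0,-0.04,0,0,0,0,-1]'
for i in 1; do python3 -m jog '[0,-0.02,0,0,0,0,-1, 0,-0.02,0,0,0,0,-1]'; done
python3 -m jog '[0,-0.02,0,0,0,0,-1, 0,-0.02,0,0,0,0,-1]'
```

```text
time: 9.12
position: [597.4, 1.3, 19.8]
ee_rot: [-0.305, 3.126, 0.002]
ft_force: [-5.7, 1.7, 9.2]
width: 0.08
finger_force: 59.6
time: 9.28
position: [598.4, -4.3, 19.8]
ee_rot: [-0.304, 3.127, 0.002]
ft_force: [-6.8, 2.0, 8.9]
width: 0.078
finger_force: 59.6
time: 9.45
position: [599.5, -10.0, 19.8]
ee_rot: [0.305, -3.127, -0.002]
ft_force: [-8.0, 2.5, 10.4]
width: 0.08
finger_force: 59.7
```

```bash
python3 -m jog '[0.005,-0.02,0,0,0,0,-1, 0.005,-0.02,0,0,0,0,-1]'
python3 -m jog '[0,-0.015,0,0,0,0,-1, 0,-0.015,0,0,0,0,-1, 0,0,0,0,0,0,-1]'
```

```text
time: 9.62
position: [599.5, -10.1, 19.8]
ee_rot: [-0.31, 3.124, 0.02]
ft_force: [-4.0, 44.9, 8.6]
width: 0.079
finger_force: 60.3
time: 9.87
position: [599.5, -10.0, 19.8]
ee_rot: [-0.316, 3.125, 0.032]
ft_force: [-9.2, 51.4, 11.8]
width: 0.077
finger_force: 60.7
```

At the stop (51 N). I'll relax, release and rise.

```bash
python3 -m jog '[-0.005,0.05,0,0,0,0,-1, -0.005,0.025,0,0,0,0,-1, 0,0,0,0,0,0,-1]'
python3 -m jog '[0,0,0,0,0,0,-0.2, 0,0,0,0,0,0,-0.2, 0,0,0,0,0,0,-0.2, 0,0,-0.1,0,0,0,-0.2, 0,0,-0.2,0,0,0,-0.2, 0,0,-0.25,0,0,0,-0.2, 0,0,-0.25,0,0,0,-0.2, 0,0,-0.25,0,0,0,-0.2]'
python3 -m jog '[0,0,-0.1,0,0,0,-0.2, 0,0,-0.1,0,0,0,-0.2, 0,0,0,0,0,0,-0.2]'
python3 - <<'E'
from h import *
p=r.read_camera("wrist");cv2.imwrite("pics/w5.png",p["pixels"]);s=r.state();print(s["joints"])
np.savez("w5.npz",T=p["camera_from_world"],K=p["intrinsics"],k=p["k1"])
E
```

```text
time: 10.12
position: [599.2, -8.5, 19.8]
ee_rot: [0.306, -3.126, -0.001]
ft_force: [-6.6, 1.6, 9.4]
width: 0.078
finger_force: 60.5
time: 10.78
position: [599.5, -9.9, 177.5]
ee_rot: [0.304, -3.127, -0.0]
ft_force: [0.9, 0.2, 0.0]
width: 0.399
finger_force: 0.0
time: 11.03
position: [601.0, -9.9, 209.3]
ee_rot: [-0.303, 3.122, -0.001]
ft_force: [0.2, -0.3, 1.2]
width: 0.402
finger_force: 0.0
[-1.64084244e-02  2.14962582e-01  3.44453381e-01  1.69751803e+00
  6.41710926e-05 -2.10221297e-01]
```

View pics/w5.png

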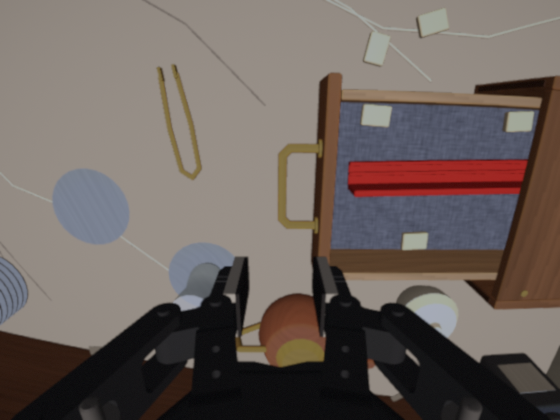

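The wrist picture shows the box fully out, and the rack spans rows 163–196 with its front end at columns 349–356. I'll get the wall line from the red mask edges.

Run:
```python
from h import *
im=cv2.imread("pics/w5.png").astype(int);d=np.load("w5.npz");p=dict(intrinsics=d["K"],k1=float(d["k"]),camera_from_world=d["T"])
m=(im[...,2]>100)&(im[...,1]<50)|((im[...,2]>60)&(im[...,1]<25))
ct=[];
for c in(365,400,440,480,515):
    rr=np.where(m[140:215,c])[0]+140
    b=at_z(p,(c,rr[-1]+.5),58);t=at_z(p,(c,rr[0]-.5),30);print(c,rr[0],rr[-1],"wall outer",b.round(1),"lip",t.round(1), im[rr[0]:rr[-1]+1,c,2].tolist() if c==440 else "");ct.append(b)
ct=np.array(ct);v=ct[-1]-ct[0];print("yaw",np.degrees(np.arctan2(v[1],v[0])))
cc=[np.where(m[rw])[0] for rw in(180,190,194)];print([(x[0],x[-1]) for x in cc])
print("front end of wall",at_z(p,(cc[2][0],194),58))
for a,b in(((316,276),(331,74)),):
    A=at_z(p,a,84);B=at_z(p,b,84);print("board outer",A,B,np.degrees(np.arctan2(*(B-A)[[1,0]])))
A=at_z(p,(478,304),120);B=at_z(p,(553,82),120);print("roof",at_z(p,(497,303),120),at_z(p,(545,84),120))
```

```text
365 162 195 wall outer [592.1  88.4  58. ] lip [556.8  86.   30. ] 
400 161 194 wall outer [582.8 128.5  58. ] lip [547. 128.  30.] 
440 161 194 wall outer [573.4 175.7  58. ] lip [536.7 177.3  30. ] [141, 158, 156, 146, 154, 160, 161, 161, 155, 142, 154, 160, 157, 151, 158, 161, 161, 161, 161, 160, 149, 118, 84, 73, 73, 75, 79, 102, 135, 155, 161, 162, 159, 144]
480 160 193 wall outer [562.4 223.8  58. ] lip [524.9 227.5  30. ] 
515 160 193 wall outer [553.5 267.8  58. ] lip [515.  273.3  30. ] 
yaw 102.14444743280185
[(np.int64(348), np.int64(522)), (np.int64(352), np.int64(519)), (np.int64(354), np.int64(456))]
front end of wall [592.85085034  75.23760441  58.        ]
board outer [692.15957763  50.54000669  84.        ] [477.15409416  14.45563695  84.        ] -170.4728375676103
roof [668.96476925 250.30317901 120.        ] [447.30690471 198.75774294 120.        ]
```

```bash
python3 -m jog '[0,0,0,0,0,-0.0389,-0.2, 0,0,0,0,0,-0.0389,-0.2, 0,0,0,0,0,-0.0389,-0.2, 0,0,0,0,0,-0.0389,-0.2, 0,0,0,0,0,-0.0389,-0.2, 0,0,0,0,0,-0.0389,-0.2, 0,0,0,0,0,-0.0389,-0.2]'>/dev/null
python3 -m jog '[0,0,0,0,0,-0.0389,-0.2, 0,0,0,0,0,-0.0389,-0.2, 0,0,0,0,0,-0.0389,-0.2, 0,0,0,0,0,-0.0389,-0.2, 0,0,0,0,0,-0.0389,-0.2, 0,0,0,0,0,-0.0389,-0.2]'
python3 -m jog '[-0.214,-0.009,0,0,0,0,-0.2, -0.214,-0.009,0,0,0,0,-0.2, -0.214,-0.009,0,0,0,0,-0.2, -0.214,-0.009,0,0,0,0,-0.2, -0.214,-0.009,0,0,0,0,-0.2, 0,0,0.2,0,0,0,-0.2, 0,0,0.2,0,0,0,-0.2, 0,0,0.2,0,0,0,-0.2]'
python3 -m jog '[0,0,0,0,0,0,-0.2, 0,0,0,0,0,0,-0.2]'
python3 - <<'E'
from h import *
p=r.read_camera("wrist");cv2.imwrite("pics/w6.png",p["pixels"]);s=r.state();print(s["joints"],s["position"])
M=R.from_rotvec(s["ee_rot"]).as_matrix();print(M.round(3))
im=p["pixels"].astype(int);m=((im[...,2]>100)&(im[...,1]<50))|((im[...,2]>60)&(im[...,1]<25))
ys,xs=np.where(m);print(xs.min(),xs.max(),ys.min(),ys.max())
for rw in range(60,260,40):
    rr=np.where(m[rw])[0]
    if len(rr):print(rw,rr[0],rr[-1],[ (M.T@(at_z(p,(c,rw),58)-s["position"])).round(1) for c in(rr[0]-.5,rr[-1]+.5)])
print(proj(p,s["position"]+M@[0,0,-22]),"wall top centre guess",proj(p,[572.9,148.6,58]))
E
```

```text
time: 12.17
position: [599.4, -9.8, 203.9]
ee_rot: [2.449, -1.966, -0.003]
ft_force: [-0.3, 0.2, -0.1]
width: 0.399
finger_force: 0.0
time: 12.83
position: [571.9, 149.3, 113.1]
ee_rot: [2.445, -1.972, -0.001]
ft_force: [0.6, 0.3, -1.1]
width: 0.401
finger_force: 0.0
time: 13.0
position: [571.0, 148.2, 113.7]
ee_rot: [2.441, -1.972, -0.004]
ft_force: [1.2, -1.0, 1.3]
width: 0.399
finger_force: 0.0
[ 2.53744780e-01  1.71534529e-01  1.17771271e-01  1.51802063e+00
  1.49921312e-05 -1.52877164e+00] [572.30561319 148.42368583 116.00373229]
[[ 0.21  -0.978 -0.001]
 [-0.978 -0.21  -0.   ]
 [ 0.     0.001 -1.   ]]
270 307 121 337
140 277 306 [array([61.9, -1.5, 58. ]), array([62. , 21.8, 58. ])]
180 278 305 [array([30.2, -0.8, 58. ]), array([30.2, 21.9, 58. ])]
220 278 305 [array([-4.2, -0.8, 58. ]), array([-4.2, 22.8, 58. ])]
[278.16472056 260.02330258] wall top centre guess [277.68460661 215.32618979]
```

View pics/w6.png

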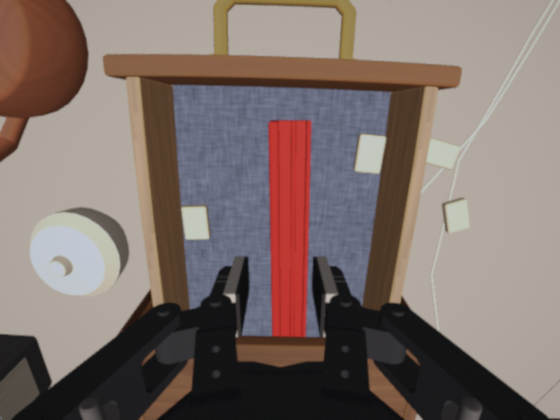

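The wrist view shows the rack under the gripper: wall left edge at column 270 (its centre is about 3 mm left of the finger centre), roof edge at row ~340. I'll shift slightly and descend.

```bash
python3 -m jog '[0,-0.02,0.12,0,0,0,-0.2, 0,0,0.12,0,0,0,-0.2, 0,0,0.12,0,0,0,-0.2, 0,0,0.12,0,0,0,-0.2, 0,0,0.1,0,0,0,-0.2, 0,0,0,0,0,0,-0.2]'
python3 -m jog '[0,0,0.06,0,0,0,-0.2, 0,0,0.05,0,0,0,-0.2, 0,0,0,0,0,0,-0.2]'
```

```text
time: 13.55
position: [575.3, 148.9, 28.0]
ee_rot: [2.443, -1.974, -0.001]
ft_force: [-0.9, 0.0, -0.8]
width: 0.4
finger_force: 0.0
time: 13.8
position: [575.7, 149.2, 12.1]
ee_rot: [2.444, -1.974, -0.0]
ft_force: [-0.3, -0.0, -0.3]
width: 0.399
finger_force: 0.0
```

```bash
python3 -m jog '[0,0,0,0,0,0,-1, 0,0,0,0,0,0,-1, 0,0,0,0,0,0,-1, 0,0,0,0,0,0,-1, 0,0,0,0,0,0,-1, 0,0,0,0,0,0,-1]' 70
```

```text
time: 14.3
position: [576.1, 149.4, 13.4]
ee_rot: [-2.443, 1.973, -0.001]
ft_force: [-1.0, -0.8, 5.6]
width: 0.065
finger_force: 69.8
```

Wall gripped. Next I lift slightly, then pitch the front end up 13° about the tail.

```bash
python3 -m jog '[0,0,-0.02,0,0,0,-1, 0,0,-0.028,0,0.006,0,-1, 0,0,-0.028,0,0.006,0,-1, 0,0,-0.028,0,0.006,0,-1, 0,0,-0.028,0,0.006,0,-1, 0,0,0,0,0,0,-1]'
python3 -m jog '[0,0,-0.028,0,0.006,0,-1, 0,0,-0.028,0,0.006,0,-1, 0,0,-0.028,0,0.006,0,-1, 0,0,-0.028,0,0.006,0,-1, 0,0,0,0,0,0,-1]'
python3 -m jog '[0,0,-0.028,0,0.006,0,-1, 0,0,-0.028,0,0.006,0,-1, 0,0,-0.028,0,0.006,0,-1, 0,0,-0.028,0,0.006,0,-1, 0,0,0,0,0,0,-1]'
python3 - <<'E'
from h import *
s=r.state();print(R.from_rotvec(s["ee_rot"]).as_matrix().round(3))
p=r.read_camera("scene");cv2.imwrite("pics/s7.png",cv2.resize(p["pixels"][60:280,180:440],None,fx=2.7,fy=2.7))
E
```

```text
time: 14.8
position: [575.8, 150.2, 33.2]
ee_rot: [2.406, -1.942, 0.095]
ft_force: [0.9, -2.9, -1.2]
width: 0.063
finger_force: 68.9
time: 15.22
position: [575.3, 152.1, 49.8]
ee_rot: [2.367, -1.91, 0.182]
ft_force: [0.9, -2.3, -1.0]
width: 0.063
finger_force: 68.9
time: 15.63
position: [574.6, 155.2, 66.3]
ee_rot: [2.325, -1.876, 0.267]
ft_force: [0.7, -2.8, -1.3]
width: 0.069
finger_force: 68.9
[[ 0.206 -0.977  0.048]
 [-0.952 -0.211 -0.22 ]
 [ 0.226 -0.001 -0.974]]
```

View pics/s7.png

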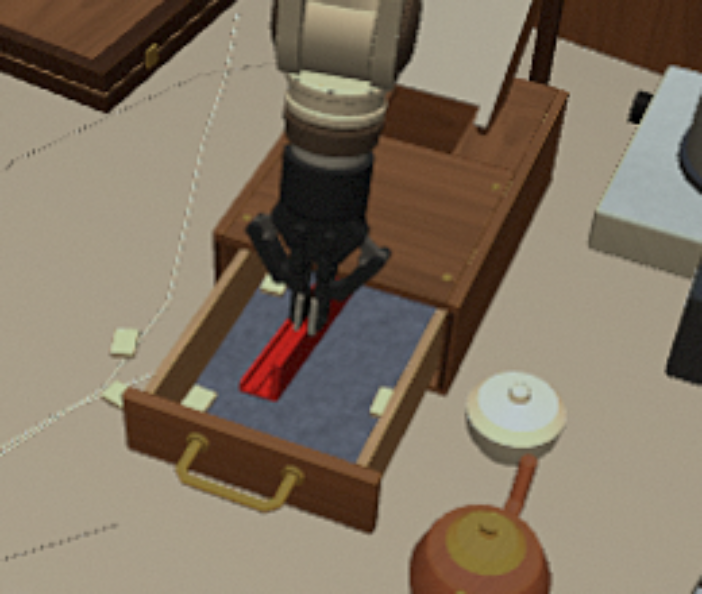

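The scene crop shows the rack's front end up around (262,390), with the tail under the roof. I'll compare that with the rigid prediction.

Run:
```python
from h import *
p=r.read_camera("scene");s=r.state();M=R.from_rotvec(s["ee_rot"]).as_matrix()
for q in((75,32,-5),(75,-4,-5),(75,-4,-45),(75,4,-45)):
    X=s["position"]+M@q;print(q,X.round(0),((proj(p,X)-[180,60])*2.7).round(0))
im=p["pixels"][60:280,180:440].astype(int);m=(im[...,2]>90)&(im[...,1]<50)
ys,xs=np.where(m);print("red x",xs.min()*2.7,xs.max()*2.7,"y max",ys.max()*2.7,"at",xs[ys.argmax()]*2.7,"left at y",ys[xs.argmin()]*2.7)
print(s["ft_force"],s["torque"])
```

```text
(75, 32, -5) [558.  78.  87.] [234. 391.]
(75, -4, -5) [594.  85.  87.] [272. 403.]
(75, -4, -45) [592.  94. 126.] [277. 365.]
(75, 4, -45) [584.  92. 126.] [268. 362.]
red x 240.3 542.7 y max 591.3000000000001 at 418.5 left at y 380.70000000000005
[ 0.67323825 -1.93466176 -1.5816756 ] [-0.05181456 -0.02477492 -0.0084988 ]
```

The match is good. I'm drawing it out along the rack's own axis.

```bash
python3 -m jog '[0.08,0,0,0,0,0,-1, 0.1,0,0,0,0,0,-1, 0.1,0,0,0,0,0,-1, 0.1,0,0,0,0,0,-1]'
python3 -m jog '[0.1,0,0,0,0,0,-1, 0.1,0,0,0,0,0,-1, 0.1,0,0,0,0,0,-1, 0.1,0,0,0,0,0,-1]'
```

```text
time: 16.07
position: [586.4, 98.1, 78.6]
ee_rot: [2.324, -1.878, 0.264]
ft_force: [0.7, -0.9, -1.5]
width: 0.062
finger_force: 68.9
time: 16.4
position: [598.6, 40.4, 92.2]
ee_rot: [2.323, -1.879, 0.264]
ft_force: [0.0, -0.8, -2.1]
width: 0.06
finger_force: 68.9
```

```bash
python3 -m jog '[0.1,0,0,0,0,0,-1, 0.1,0,0,0,0,0,-1, 0.1,0,0,0,0,0,-1, 0.1,0,0,0,0,0,-1, 0.1,0,0,0,0,0,-1, 0.05,0,0,0,0,0,-1]'
```

```text
time: 16.9
position: [615.7, -38.3, 110.9]
ee_rot: [2.323, -1.88, 0.265]
ft_force: [-0.2, -0.3, -1.5]
width: 0.065
finger_force: 68.9
```

The tail is clear of the roof. I'll raise, level, and carry it forward of the box, slightly toward the robot.

```bash
python3 -m jog '[0.023,0,-0.098,0,0,0,-1, 0.023,0,-0.098,0,0,0,-1, 0.023,0,-0.098,0,0,0,-1, 0.023,0,-0.098,0,0,0,-1, 0,0,0,0,-0.018,0,-1, 0,0,0,0,-0.018,0,-1, 0,0,0,0,-0.018,0,-1, 0,0,0,0,-0.018,0,-1]'
python3 -m jog '[0.1,0.03,0,0,0,0,-1, 0.15,0.045,0,0,0,0,-1, 0.15,0.045,0,0,0,0,-1, 0.15,0.045,0,0,0,0,-1, 0.15,0.045,0,0,0,0,-1, 0.15,0.045,0,0,0,0,-1]'
python3 -m jog '[0.15,0.045,0,0,0,0,-1, 0.15,0.045,0,0,0,0,-1, 0.15,0.045,0,0,0,0,-1, 0.15,0.045,0,0,0,0,-1, 0.1,0.03,0,0,0,0,-1, 0.1,0.03,0,0,0,0,-1, 0.05,0.015,0,0,0,0,-1, 0,0,0,0,0,0,-1]'
python3 - <<'E'
from h import *
p=r.read_camera("scene");s=r.state();M=R.from_rotvec(s["ee_rot"]).as_matrix();print(M.round(3),s["joints"],s["position"])
for n,q in(("tail low wall",(-225,-4,-5)),("tail top",(-225,0,-45)),("front lip",(75,32,-5))):
    X=s["position"]+M@q;print(n,X.round(0),proj(p,X).round(0))
im=p["pixels"].astype(int);m=((im[...,2]>90)&(im[...,1]<50)&(im[...,0]<60)).astype(np.uint8)
n,l,st,_=cv2.connectedComponentsWithStats(m);print(st[1:][st[1:,4]>40])
cv2.imwrite("pics/s8.png",p["pixels"])
E
```

```text
time: 17.57
position: [615.6, -36.2, 171.1]
ee_rot: [-2.442, 1.972, 0.002]
ft_force: [-0.4, 0.0, -2.4]
width: 0.064
finger_force: 68.9
time: 18.07
position: [604.6, -170.2, 170.6]
ee_rot: [-2.444, 1.974, -0.0]
ft_force: [0.7, 1.5, -2.0]
width: 0.059
finger_force: 68.9
time: 18.73
position: [594.0, -302.7, 170.2]
ee_rot: [2.442, -1.976, -0.0]
ft_force: [0.8, 0.8, -1.5]
width: 0.065
finger_force: 68.9
[[ 0.21  -0.978 -0.   ]
 [-0.978 -0.21   0.   ]
 [-0.     0.    -1.   ]] [-4.69843512e-01  3.74154702e-01  4.69664941e-01  1.66665340e+00
  2.26254975e-04 -2.25180913e+00] [ 594.19611316 -301.63273617  170.34709579]
tail low wall [551. -81. 175.] [218. 221.]
tail top [547. -82. 215.] [215. 208.]
front lip [ 579. -382.  175.] [118. 339.]
[[170 210  47  64 599]
 [119 298  36  48 514]]
```

View pics/s8.png

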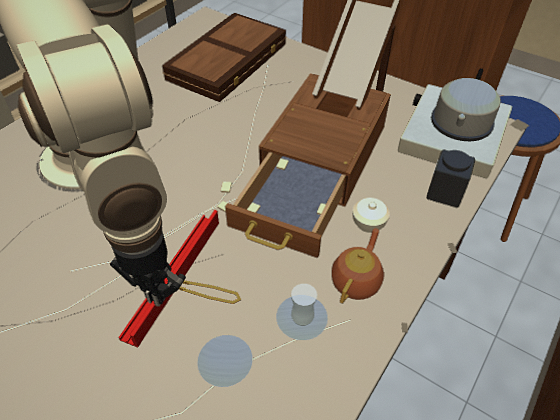

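The picture shows the rack level, from tail (217,212) to front (125,342). That matches the predicted ends and puts it about 17 cm up, ahead of the handle. The box is still out and the tea things haven't moved.

```bash
python3 -m jog '[0,0,0,0,0,0,-1, 0,0,0,0,0,0,-1, 0,0,0,0,0,0,-1]' && python3 -c "
from cell import r
print(r.hand_in())"
```

```text
time: 19.03
position: [594.5, -300.4, 170.8]
ee_rot: [-2.445, 1.972, -0.0]
ft_force: [-0.6, -0.1, -1.4]
width: 0.062
finger_force: 68.9
the job is handed in; nothing more can be done
None
```

The job is handed in at 19 s: the box is out at its stop, the rack is held level and upright about 17 cm above the marble in front of the box, and the tea things are untouched; the hand-in call returned no verdict.

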